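# Put the centring cones back on their own posts

### The job

The four centring cones of the balancing arbor have been put back on the wrong posts of their rack. Put every cone onto its own post, the one whose round recess just takes its rim, hub up and fully home in the recess; the plain post without a recess is free for parking a cone on the way. Leave the ring gauge beside the rack where it is.

Things in the scene. Friction and masses are not known exactly. Their poses are not given: they have to be found in the camera images.
- cone_38: smallest of four bright steel centring cones, 100 g, standing on its broad end: rim 38 mm across and 6 mm high, above it a 45 degree conical flank up to 10 mm, then a straight cylindrical hub 30 mm across up to the flat top at 52 mm, with a through bore 21 mm across. Hub, height and bore are alike on all four. Grip it across the hub. Origin: centre of the underside, z up along the bore.
- cone_48: second smallest of four bright steel centring cones, 140 g, standing on its broad end: rim 48 mm across and 6 mm high, above it a 45 degree conical flank up to 15 mm, then a straight cylindrical hub 30 mm across up to the flat top at 52 mm, with a through bore 21 mm across. Hub, height and bore are alike on all four. Grip it across the hub. Origin: centre of the underside, z up along the bore.
- cone_58: second largest of four bright steel centring cones, 190 g, standing on its broad end: rim 58 mm across and 6 mm high, above it a 45 degree conical flank up to 20 mm, then a straight cylindrical hub 30 mm across up to the flat top at 52 mm, with a through bore 21 mm across. Hub, height and bore are alike on all four. Grip it across the hub. Origin: centre of the underside, z up along the bore.
- cone_68: largest of four bright steel centring cones, 250 g, standing on its broad end: rim 68 mm across and 6 mm high, above it a 45 degree conical flank up to 25 mm, then a straight cylindrical hub 30 mm across up to the flat top at 52 mm, with a through bore 21 mm across. Hub, height and bore are alike on all four. Grip it across the hub. Origin: centre of the underside, z up along the bore.
- post_38: seat of the smallest cone, fixed on the plywood rack: round black foot, flange 74 mm across and 4 mm high, boss 51 mm across and 12 mm high with a recess 43 mm across and 5 mm deep in its top (floor 7 mm above the origin). From it a steel post rises, 18 mm across for 14 mm, then tapering to a 5 mm tip 39 mm above the origin. A larger cone stays up on the recess edge, a smaller one has a wide gap. Origin: centre of the foot's underside; z up.
- post_48: seat of the second smallest cone, fixed on the plywood rack: round black foot, flange 84 mm across and 4 mm high, boss 61 mm across and 12 mm high with a recess 53 mm across and 5 mm deep in its top (floor 7 mm above the origin). From it a steel post rises, 18 mm across for 14 mm, then tapering to a 5 mm tip 39 mm above the origin. A larger cone stays up on the recess edge, a smaller one has a wide gap. Origin: centre of the foot's underside; z up.
- post_58: seat of the second largest cone, fixed on the plywood rack: round black foot, flange 94 mm across and 4 mm high, boss 71 mm across and 12 mm high with a recess 63 mm across and 5 mm deep in its top (floor 7 mm above the origin). From it a steel post rises, 18 mm across for 14 mm, then tapering to a 5 mm tip 39 mm above the origin. A larger cone stays up on the recess edge, a smaller one has a wide gap. Origin: centre of the foot's underside; z up.
- post_68: seat of the largest cone, fixed on the plywood rack: round black foot, flange 104 mm across and 4 mm high, boss 81 mm across and 12 mm high with a recess 73 mm across and 5 mm deep in its top (floor 7 mm above the origin). From it a steel post rises, 18 mm across for 14 mm, then tapering to a 5 mm tip 39 mm above the origin. A larger cone stays up on the recess edge, a smaller one has a wide gap. Origin: centre of the foot's underside; z up.
- post_plain: plain fifth seat of the rack, fixed, empty at the start: black foot 60 mm across and 12 mm high, flat top, no recess, same steel post (tip 44 mm above the origin). Any cone can be parked on it. Origin: centre of the foot's underside; z up. The five seats stand 112 mm apart in two staggered rows, in any order, on a board 230 x 360 mm, 12 mm thick.
- ring_gauge: knurled steel ring gauge, 47 mm across and 14 mm high, lying on the bench some 60 mm beyond the left end of the rack; bystander. Origin: centre of the underside.
There are look-alikes about, which are no part of the job. Leave any orange or yellow look-alike of the cone_68 alone.

How it is judged (in metres and radians):
At the end, for the whole second after the job is handed in: Each of the four cones stands on the post of its own size, hub up: its axis within 6 mm of the post's, its underside on the recess floor within 2.5 mm, tilted under 0.06 rad, at rest and released (horizontal distance between cone_38 and post_38 below 0.006 m and z of cone_38 in the frame of post_38 between 0.004 and 0.0095 m and angle between each of cone_38, cone_48, cone_58, cone_68's own z axis and vertical below 0.06 rad and linear speed of each of cone_38, cone_48, cone_58, cone_68 below 0.02 m/s and contact force between each of cone_38, cone_48, cone_58, cone_68 and the fingers below 0.1 N and horizontal distance between cone_48 and post_48 below 0.006 m and z of cone_48 in the frame of post_48 between 0.004 and 0.0095 m and horizontal distance between cone_58 and post_58 below 0.006 m and z of cone_58 in the frame of post_58 between 0.004 and 0.0095 m and horizontal distance between cone_68 and post_68 below 0.006 m and z of cone_68 in the frame of post_68 between 0.004 and 0.0095 m); the robot touches nothing.
It fails at once if the ring gauge is moved by more than 30 mm (distance of ring_gauge from where it was at the start of the episode above 0.03 m).
It also fails if it takes over 141 s, if anything falls off the work surface, if the arm or the gripper's body presses on something with over 40 N, if the wrist force passes 120 N, or if a joint passes its speed limit or range.

### The arm

A 7-joint arm with a two-finger parallel gripper is mounted at the origin on a cart in front of the work surface, level with it; the furniture and walls round the work are solid. World frame = base frame: x ahead of the robot, y to its left, z up, the work surface at z = 0. Lengths are in mm, angles in degrees, forces in N, time in s.
With the tool pointing down it reaches from about 425 to 950 mm from the base axis. Payload 4.7 kg.
Tool frame: the origin (TCP) lies at the centre of the arm's flange, where the gripper is bolted on; the fingertips stand 182 mm ahead of it and the grasp point (between the pads) lies 164 mm ahead of it; z points along the fingers, y is the line along which they close (so a half turn about z gives the same grasp; the last joint's range is limited). The gripper opens to 87 mm and grips with 3 to 60 N. Pads are 19 mm wide; open, the fingers measure 117 mm over their backs; the gripper's body (75 mm by 190 mm) begins 51 mm behind the grasp point.
Start: joints at [73.688, 26.849, -2.785, 87.806, 1.381, 65.374, -4.715], TCP at [170.824, -653.031, 404.773] pointing down, gripper open.
Joint ranges: [-148.3, 148.3], [-19.14, 114.17], [-79.39, 73.82], [5.75, 140.21], [-59.74, 239.74], [12.07, 113.84], [-152.46, 152.46]. Speed limits (degrees/s): [147.25, 147.25, 180, 180, 180, 180, 180].

### API

Orientations are given as [roll, pitch, yaw] about the fixed x, y, z axes, in that order (R = Rz(yaw) Ry(pitch) Rx(roll)).
In Python, from plant import bot, fingers, kin, sensors, vision, close_job gives the robot as it stands. Calls block until the motion is done:
- bot.move_to(position, orientation): joint-space move of the TCP to a pose.
- bot.move_straight(position, rot=None, max_speed=150, force_limit=None): straight line of the TCP; rot=None keeps the orientation; max_speed is the mean speed in mm/s. With force_limit (N) it stops when the force on the tool has changed by that much, and returns True; else False.
- bot.move_j(angles): joint-space move.
- fingers.gripper_to(opening, squeeze=None): finger opening in mm; squeeze is the grip in N (None keeps the last); returns when the fingers have stopped.
- bot.hold(seconds).
- kin.solve_ik(position, orientation): joint angles nearest the present ones, or None.
- sensors.read_state(): the state.
- vision.snapshot(name): name is "scene" or "top" or "wrist"; returns the picture (384x512x3 uint8, blue, green, red); there is no depth.
- vision.camera_params(name): a dict with "vfov" (degrees; the focal length in pixels is half the picture's height over the tangent of half this angle, whatever the lens; pixels are square), "cx", "cy" (the principal point, pixels), "cam_to_world" (4x4, takes a point from camera to world coordinates). Camera axes: x right, y up, looking along -z (the intrinsics and any distortion apply to the point x, -y, -z); pixel columns grow to the right and rows downward; lengths in mm; the calibration is good to about 2 mm. A picture is of the moment at which its call begins: read the wrist's pose just before it. camera_params takes no time and is no camera call; for the wrist camera it gives the pose at the moment of the call.
A pose or a line that the arm cannot do raises bot.Unreachable and nothing moves.
- close_job(): hands the job in; it is judged then, once.
Trained networks look in the newest picture that a camera, given by its name, has taken for a name from the list of things; names that differ only in an ending like _2 or _b are one class to them, and where a whole thing is asked for, a point or a joint stands for the part that bears it (a point fixed in the world has none). Each returns a list of dicts, best first, with "conf" (0 to 1); they miss things now and then, are a little off and sometimes report something else, mostly with a low value. They report only what shows in the picture. A call takes as long as a camera call. They do not tell look-alikes from the thing itself.
- vision.search_frame(camera, target): "box" ([centre column, centre row, width, height] in pixels, round what is visible of it).
- vision.outline_of(camera, target): "region" (384x512 bool, what is visible of it) and "box" ([centre column, centre row, width, height] in pixels, round what is visible of it).
The state is a dict: "time_s": time; "joint_positions": joint angles; "joint_velocities": joint speeds; "joint_torque": joint torques, N m; "position": TCP position; "tool_rot": TCP orientation; "contact_force": force on the tool from outside, world axes, zero at the start; "torque": the same for the moment, N m; "finger_gap": finger opening in mm; "gripper_force": force on a finger pad.
Only numpy, scipy, OpenCV 4.12 (cv2) and the standard library are available. Lean on these libraries where they do the work, as an engineer would, in place of code of your own. Each camera call takes 0.05 s, during which the arm holds its last target. There are 200 camera calls.

## Working session

There is one attempt and no reset: what is moved stays moved. The work goes in short steps, each a Python script; the robot and the scene stay as the last script left them, time stands still between calls to the robot, and variables do not carry over. Pictures are saved under pics/ and viewed, at most 14 in all, crops included, and the job is handed in when it is done.

```bash
mkdir -p pics; ls
cat > s.py <<'E'
from plant import bot, fingers, kin, sensors, vision
import cv2,numpy as np
for n in ("scene","top"):
    im=vision.snapshot(n); cv2.imwrite(f"pics/{n}0.png",im)
    p=vision.camera_params(n); print(n,{k:(np.round(v,3).tolist() if k=="cam_to_world" else v) for k,v in p.items()})
    for t in ["cone_38","cone_48","cone_58","cone_68","post_38","post_48","post_58","post_68","post_plain","ring_gauge"]:
        print(t,[(round(d["conf"],2),np.round(d["box"]).tolist()) for d in vision.search_frame(n,t)][:4])
s=sensors.read_state(); print(s["tool_rot"],s["time_s"])
E
python3 s.py
```

```text
pics
scene {'vfov': 47.57720602106114, 'cx': 263.45669451801524, 'cy': 191.0595823159551, 'cam_to_world': [[-0.809, 0.279, -0.518, 55.598], [-0.588, -0.405, 0.7, 592.697], [-0.015, 0.871, 0.492, 485.069], [0.0, 0.0, 0.0, 1.0]]}
cone_38 [(0.91, [311.0, 147.0, 21.0, 23.0]), (0.91, [166.0, 254.0, 41.0, 39.0]), (0.8, [304.0, 186.0, 25.0, 33.0]), (0.77, [270.0, 259.0, 41.0, 41.0])]
cone_48 [(0.91, [311.0, 147.0, 21.0, 23.0]), (0.91, [166.0, 254.0, 41.0, 39.0]), (0.8, [304.0, 186.0, 25.0, 33.0]), (0.77, [270.0, 259.0, 41.0, 41.0])]
cone_58 [(0.91, [311.0, 147.0, 21.0, 23.0]), (0.91, [166.0, 254.0, 41.0, 39.0]), (0.8, [304.0, 186.0, 25.0, 33.0]), (0.77, [270.0, 259.0, 41.0, 41.0])]
cone_68 [(0.91, [311.0, 147.0, 21.0, 23.0]), (0.91, [166.0, 254.0, 41.0, 39.0]), (0.8, [304.0, 186.0, 25.0, 33.0]), (0.77, [270.0, 259.0, 41.0, 41.0])]
post_38 [(0.85, [304.0, 200.0, 50.0, 27.0]), (0.77, [283.0, 178.0, 28.0, 14.0]), (0.66, [312.0, 160.0, 32.0, 10.0]), (0.66, [251.0, 192.0, 43.0, 19.0])]
post_48 [(0.85, [304.0, 200.0, 50.0, 27.0]), (0.77, [283.0, 178.0, 28.0, 14.0]), (0.66, [312.0, 160.0, 32.0, 10
[... 1334 characters left out ...]
175.0, 24.0, 24.0]), (0.75, [284.0, 205.0, 40.0, 44.0]), (0.52, [312.0, 168.0, 36.0, 30.0])]
post_48 [(0.95, [268.0, 165.0, 41.0, 42.0]), (0.77, [354.0, 175.0, 24.0, 24.0]), (0.75, [284.0, 205.0, 40.0, 44.0]), (0.52, [312.0, 168.0, 36.0, 30.0])]
post_58 [(0.95, [268.0, 165.0, 41.0, 42.0]), (0.77, [354.0, 175.0, 24.0, 24.0]), (0.75, [284.0, 205.0, 40.0, 44.0]), (0.52, [312.0, 168.0, 36.0, 30.0])]
post_68 [(0.95, [268.0, 165.0, 41.0, 42.0]), (0.77, [354.0, 175.0, 24.0, 24.0]), (0.75, [284.0, 205.0, 40.0, 44.0]), (0.52, [312.0, 168.0, 36.0, 30.0])]
post_plain [(0.82, [329.0, 211.0, 29.0, 26.0])]
ring_gauge [(0.6, [212.0, 166.0, 20.0, 21.0])]
[ 1.79993991e+02 -3.97822997e-03  1.46566512e+01] 1.1
```

```bash
python3 -c "
import cv2
a=cv2.imread('pics/top0.png');b=cv2.imread('pics/scene0.png')
cv2.imwrite('pics/top0c.png',cv2.resize(a[110:290,130:400],(800,533),interpolation=cv2.INTER_CUBIC))
cv2.imwrite('pics/scene0c.png',cv2.resize(b[110:310,130:400],(800,593),interpolation=cv2.INTER_CUBIC))"
```

```text
(no output)
```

View pics/top0c.png

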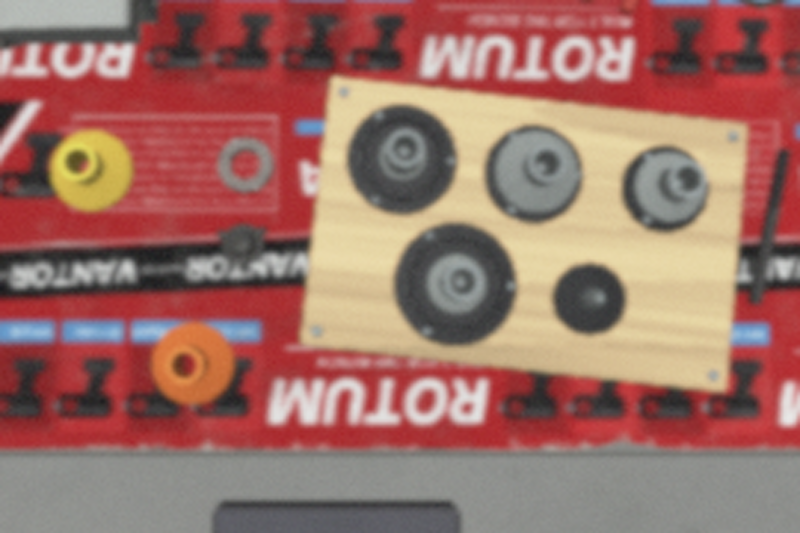

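View pics/scene0c.png

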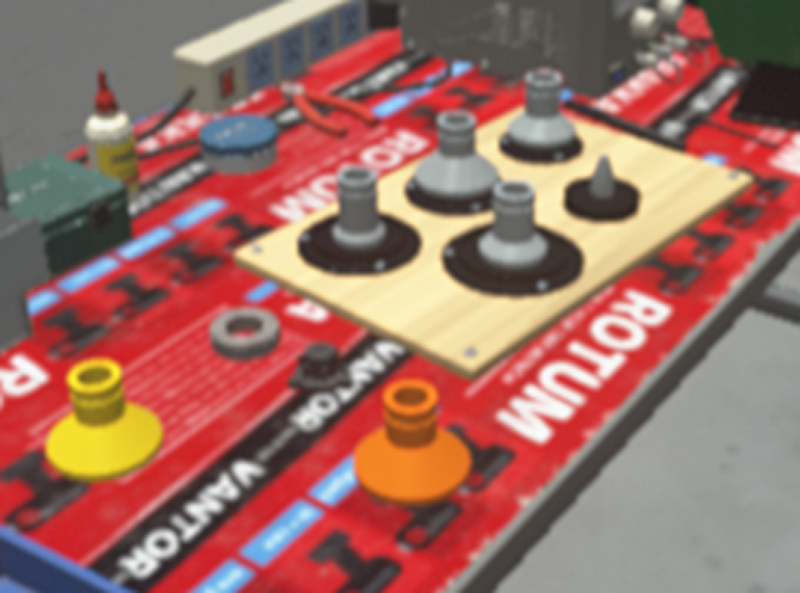

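Candidates for the cones in the top image: yellow look-alike (163,167), orange look-alike (195,232), ring gauge (213,166), and the four bright steel cones on the black feet at about (266,163), (310,168), (355,173) and (284,205). The empty plain post is at (329,211). I choose the four steel ones on the rack and check their sizes with the wrist camera.

```bash
cat > h.py <<'E'
from plant import bot, fingers, kin, sensors, vision
import cv2,numpy as np
def ray(p,u,v,z):
    f=192/np.tan(np.radians(p["vfov"]/2)); T=np.array(p["cam_to_world"])
    d=T[:3,:3]@np.array([(u-p["cx"])/f,-(v-p["cy"])/f,-1]); o=T[:3,3]
    return (o+d*(z-o[2])/d[2])[:2]
def proj(p,P):
    f=192/np.tan(np.radians(p["vfov"]/2)); T=np.array(p["cam_to_world"])
    c=T[:3,:3].T@(np.array(P)-T[:3,3]); return np.array([p["cx"]+f*c[0]/-c[2],p["cy"]-f*c[1]/-c[2]])
E
cat > a.py <<'E'
from h import *
p=vision.camera_params("top")
for n,u,v in [("A",402,158),("B",534,173),("C",666,188),("D",456,283),("E",590,298),("ring",245,165)]:
    print(n,ray(p,130+u/2.963,110+v/2.963,16).round(1))
q=vision.camera_params("wrist"); s=sensors.read_state()
print(q["vfov"],q["cx"],q["cy"])
R=cv2.Rodrigues(np.zeros(3))[0]
from scipy.spatial.transform import Rotation as Ro
T=np.eye(4);T[:3,:3]=Ro.from_euler("xyz",s["tool_rot"],degrees=True).as_matrix();T[:3,3]=s["position"]
print((np.linalg.inv(T)@q["cam_to_world"]).round(2))
for yaw in (-90,-60,0,90,180):
    print(yaw,[kin.solve_ik([x,y,z],[180,0,yaw]) is not None for x,y in((540,-50),(430,-100),(540,-150)) for z in (250,480)])
E
python3 a.py
```

```text
A [573.7 -61.5]
B [ 561.5 -172.7]
C [ 549.2 -284.2]
D [ 468.7 -106.4]
E [ 456.4 -218.4]
ring [567.2  70.3]
61.18149071744249 261.9160680419962 187.87061049670234
[[-0.    0.97  0.26 71.26]
 [ 1.    0.   -0.   -1.49]
 [-0.    0.26 -0.97 20.18]
 [ 0.    0.    0.    1.  ]]
-90 [True, False, True, False, True, True]
-60 [True, True, True, True, True, True]
0 [True, True, True, True, True, True]
90 [True, True, True, True, True, True]
180 [True, True, True, True, True, True]
```

```bash
cat > b.py <<'E'
from h import *
seats={"A":(573.7,-61.5),"B":(561.5,-172.7),"C":(549.2,-284.2),"D":(468.7,-106.4),"E":(456.4,-218.4)}
for n,(x,y) in seats.items(): print(n,[kin.solve_ik([x,y,z],[180,0,0]) is not None for z in (225,330)])
bot.move_to([515,-170,430],[180,0,0]); bot.hold(.2)
p=vision.camera_params("wrist"); im=vision.snapshot("wrist"); cv2.imwrite("pics/w0.png",im)
import pickle; pickle.dump(p,open("w0.pkl","wb"))
v=im.copy()
for n,(x,y) in seats.items():
    c=proj(p,(x,y,16)); cv2.drawMarker(v,tuple(int(i) for i in c),(0,0,255),0,8); print(n,c.round(1))
cv2.imwrite("pics/w0v.png",cv2.resize(v,(800,600),interpolation=cv2.INTER_CUBIC)); print(sensors.read_state()["time_s"])
E
python3 b.py
```

```text
A [True, True]
B [True, True]
C [True, True]
D [True, True]
E [True, True]
A [170.4 111.5]
B [264.6 121.8]
C [357.5 132.1]
D [212.2 196.7]
E [300.5 205.8]
3.475
```

View pics/w0v.png

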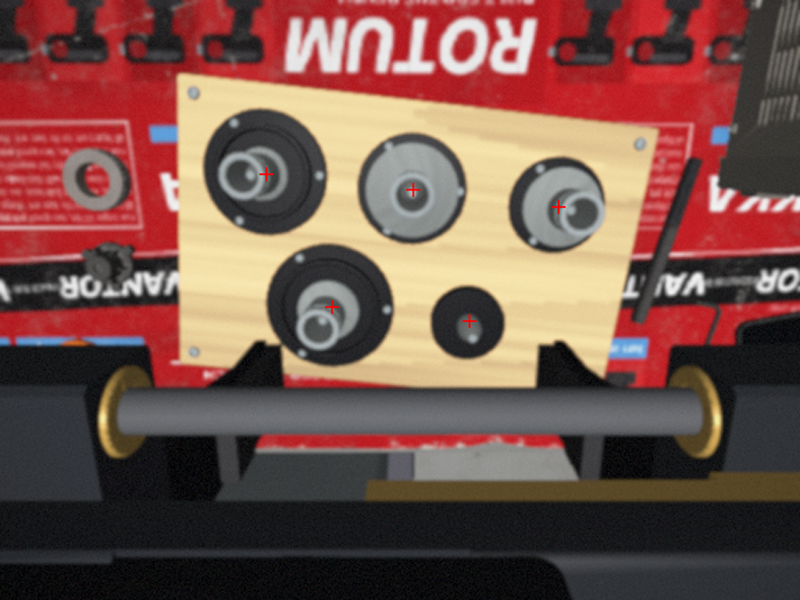

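The wrist view settles it. Flange sizes give A (265,172) as post_58, B (412,188) as post_48, C (558,205) as post_38, D (330,304) as post_68 and E (468,322) as plain. The steel cones on them are 38 on A, 68 on B, 58 on C and 48 on D. The projected marks agree to a few mm, so next I fit the layout.

```bash
cat > c.py <<'E'
from h import *
import pickle
p=pickle.load(open("w0.pkl","rb")); im=cv2.imread("pics/w0.png")
seats={"A":(573.7,-61.5,94),"B":(561.5,-172.7,84),"C":(549.2,-284.2,74),"D":(468.7,-106.4,104),"E":(456.4,-218.4,60)}
hsv=cv2.cvtColor(im,cv2.COLOR_BGR2HSV)
bl=((hsv[...,1]<70)|(hsv[...,2]<90)).astype(np.uint8)
L={"A":(0,0),"B":(112,0),"C":(224,0),"D":(56,97),"E":(168,97)}
src=[];dst=[]
for n,(x,y,d) in seats.items():
    u,v=proj(p,(x,y,16)); m=np.zeros_like(bl); cv2.circle(m,(int(u),int(v)),int(d*.85/2)+9,1,-1)
    cs,_=cv2.findContours(bl&m,0,1); c=cv2.convexHull(max(cs,key=cv2.contourArea))
    e=cv2.fitEllipse(c); z=24 if n=="E" else 16
    w=ray(p,*e[0],z); print(n,np.round(e[0],1),np.round(e[1],1),w.round(1))
    src.append(L[n]);dst.append(w)
src=np.array(src,float);src[:,1]*=1;dst=np.array(dst)
use=[0,1,2,3,4]
# rigid (reflection fixed): layout x -> along -y, layout y -> along -x
s=np.c_[-src[:,1],-src[:,0]]
a=s-s.mean(0);b=dst-dst.mean(0);U,S,V=np.linalg.svd(a.T@b);R=(U@V).T
print("scale",S.sum()/(a**2).sum(),"ang",np.degrees(np.arctan2(R[1,0],R[0,0])))
f=a@R.T+dst.mean(0)
for n,q,r in zip(seats,f,dst): print(n,q.round(1),(r-q).round(1))
E
python3 c.py
```

```text
A [169.2 109.5] [75.2 81.2] [576.  -60.3]
B [263.2 120.1] [68.  69.6] [ 563.6 -171. ]
C [356.4 130.9] [58.9 61.7] [ 550.6 -282.8]
D [210.8 195. ] [76.2 80.1] [ 470.9 -104.7]
E [298.7 206. ] [45.1 45.6] [ 458.7 -215.2]
scale 1.0048236613079335 ang -6.499790358275464
A [575.2 -59.9] [ 0.8 -0.3]
B [ 562.5 -171.2] [1.  0.2]
C [ 549.8 -282.5] [ 0.8 -0.3]
D [ 472.5 -104.6] [-1.5 -0.2]
E [ 459.8 -215.9] [-1.1  0.6]
```

```bash
cat > d.py <<'E'
from h import *
import pickle
S={"A":(575.6,-60.1,94,19,38),"B":(563,-171.1,84,24,68),"C":(550.2,-282.6,74,24,58),"D":(471.7,-104.7,104,19,48),"E":(459.2,-215.5,60,0,0)}
tiles=[];data={}
for n in "ADECB":
    x,y,d,zb,r=S[n]
    bot.move_to([x,y,310],[180,0,0]); bot.hold(.15)
    p=vision.camera_params("wrist"); im=vision.snapshot("wrist"); data[n]=(p,im)
    if r: print(n,[(round(o["conf"],2),np.round(o["box"],1).tolist()) for o in vision.search_frame("wrist","cone_%d"%r)])
    v=cv2.resize(im,None,fx=2,fy=2,interpolation=cv2.INTER_CUBIC)
    def circ(D,z,col):
        t=np.linspace(0,2*np.pi,60); q=np.array([proj(p,(x+D/2*np.cos(k),y+D/2*np.sin(k),z)) for k in t])*2
        cv2.polylines(v,[q.round().astype(int)],True,col,1,cv2.LINE_AA)
    circ(d,16,(0,0,255))
    if r: circ(r,zb+6,(255,0,255)); circ(30,zb+52,(0,255,0)); circ(21,zb+52,(255,255,0))
    else: circ(60,24,(0,255,0)); circ(5,56,(255,255,0))
    u,w=(proj(p,(x,y,45))*2).astype(int); tiles.append(cv2.getRectSubPix(v,(266,300),(float(u),float(w))))
pickle.dump(data,open("d.pkl","wb"))
tiles.append(np.zeros_like(tiles[0])); cv2.imwrite("pics/d.png",np.vstack([np.hstack(tiles[:3]),np.hstack(tiles[3:])])); print(sensors.read_state()["time_s"])
E
python3 d.py
```

```text
A [(0.95, [393.9, 204.6, 83.5, 75.4]), (0.94, [306.7, 294.6, 48.2, 26.0]), (0.86, [8.4, 195.6, 16.8, 47.0]), (0.66, [496.0, 203.9, 24.4, 32.6]), (0.57, [263.4, 196.9, 45.4, 59.1])]
D [(0.87, [480.6, 93.2, 57.3, 77.8]), (0.74, [261.4, 196.1, 51.9, 62.9]), (0.6, [202.5, 56.0, 65.8, 64.5]), (0.59, [352.6, 74.5, 91.6, 92.7])]
C [(0.93, [126.2, 171.6, 88.3, 79.6]), (0.77, [12.3, 158.4, 24.6, 51.1]), (0.71, [263.9, 189.6, 69.5, 73.0]), (0.36, [136.7, 166.7, 94.8, 93.3])]
B [(0.95, [397.1, 205.8, 76.6, 71.0]), (0.86, [259.7, 186.3, 81.6, 79.2]), (0.77, [185.4, 301.0, 57.3, 42.6]), (0.55, [119.2, 180.8, 75.5, 61.1])]
7.5
```

View pics/d.png

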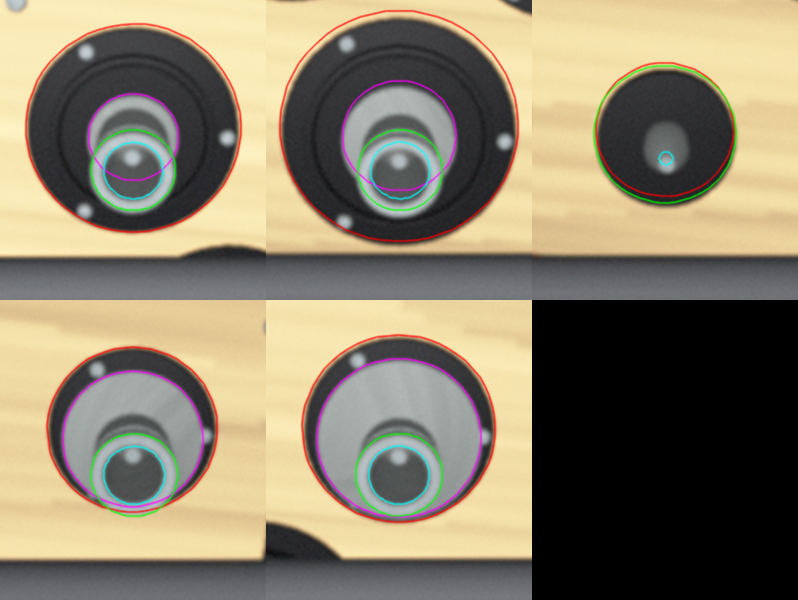

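All five seats and the cone sizes are confirmed: each magenta rim circle matches its cone. The real D and E sit about 1–1.5 mm nearer the robot than drawn, so I correct those and make the first move, cone_38 from A to the plain post.

```bash
cat >> h.py <<'E'
S={"A":(575.1,-60.1),"B":(562.8,-171.1),"C":(550,-282.6),"D":(470.2,-104.9),"E":(458.2,-215.5)}
G=43+164
def st(t):
    s=sensors.read_state(); print(t,round(s["time_s"],1),"pos",np.round(s["position"],1),"F",np.round(s["contact_force"],1),"gap",round(s["finger_gap"],1),"grip",np.round(s["gripper_force"],1)); return s
def pick(n,zb):
    x,y=S[n]; fingers.gripper_to(52)
    bot.move_to([x,y,306],[180,0,0]); bot.move_straight([x,y,zb+G],max_speed=120,force_limit=12)
    st("at "+n); fingers.gripper_to(20,18); st("gripped"); bot.move_straight([x,y,306],max_speed=150); st("lifted")
def place(n,zf):
    x,y=S[n]; bot.move_to([x,y,306],[180,0,0]); st("over "+n)
    bot.move_straight([x,y,zf+45+G],max_speed=150)
    h=bot.move_straight([x,y,zf+1+G],max_speed=60,force_limit=10); st("down hit=%s"%h)
    fingers.gripper_to(52); st("open"); bot.move_straight([x,y,306],max_speed=150); st("up")
E
python3 -c "
from h import *
pick('A',19); place('E',24)
bot.hold(.1);cv2.imwrite('pics/e.png',vision.snapshot('wrist'))"
```

```text
at A 9.7 pos [575.5 -60.4 226.5] F [-0.6  0.6  0.3] gap 51.8 grip 0.0
gripped 10.3 pos [575.2 -60.1 226.4] F [-0.6 -0.1  3.2] gap 28.5 grip 18.0
lifted 10.9 pos [574.6 -60.2 305.2] F [-0.9 -0.5  0. ] gap 28.6 grip 18.0
over E 11.7 pos [ 459.1 -214.4  305.9] F [ 0.6  0.2 -1. ] gap 28.8 grip 18.0
down hit=True 12.8 pos [ 457.9 -215.7  231.3] F [-0.  -0.8  3.9] gap 29.1 grip 18.0
open 13.6 pos [ 457.3 -215.7  230.8] F [-0.2 -0.5  0.9] gap 52.0 grip 0.0
up 14.2 pos [ 457.8 -215.5  305.5] F [0.5 1.  0.8] gap 52.1 grip 0.0
```

View pics/e.png

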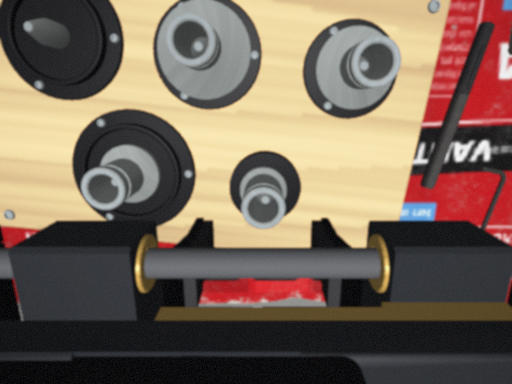

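Cone_38 stands on the plain post at (265,195), and A at (65,40) is now an empty recess. I continue with the rest of this swap.

```bash
python3 -c "
from h import *
pick('C',24); place('A',19); pick('E',24); place('C',19)
bot.move_to([515,-170,400],[180,0,0]);bot.hold(.2)
cv2.imwrite('pics/f.png',vision.snapshot('wrist'))"
```

```text
at C 15.9 pos [ 550.3 -282.5  231.7] F [ 0.3 -0.1 -1.2] gap 52.0 grip 0.0
gripped 16.4 pos [ 550.1 -282.8  231.5] F [-0.4  0.1  3.3] gap 30.1 grip 18.0
lifted 17.1 pos [ 549.4 -282.4  305. ] F [-0.4  0.7 -2. ] gap 30.1 grip 18.0
over A 18.0 pos [575.  -62.2 305.4] F [ 0.4 -0.2 -2.4] gap 30.0 grip 18.0
down hit=True 19.1 pos [574.6 -60.  226.4] F [-0.3  1.   4.5] gap 29.6 grip 18.0
open 19.8 pos [573.8 -60.2 225.3] F [ 0.8 -0.1  0. ] gap 52.2 grip 0.0
up 20.5 pos [574.6 -60.2 305.4] F [ 0.2 -0.4 -0.6] gap 52.2 grip 0.0
at E 22.3 pos [ 458.9 -215.1  231.4] F [-0.7  0.6 -1.2] gap 51.9 grip 0.0
gripped 22.8 pos [ 458.3 -215.6  231.4] F [-0.9 -0.3  2.7] gap 28.7 grip 18.0
lifted 23.5 pos [ 457.7 -215.4  305.3] F [-0.8  0.6 -0.2] gap 28.8 grip 18.0
over C 24.0 pos [ 549.8 -282.6  303.8] F [-0.7 -0.1 -1.4] gap 28.5 grip 18.0
down hit=False 25.3 pos [ 550.1 -282.8  226.9] F [ 1.3 -1.5 -2.1] gap 28.7 grip 18.0
open 26.0 pos [ 550.  -282.6  227. ] F [-0.8  0.7 -0.6] gap 51.7 grip 0.0
up 26.7 pos [ 549.6 -282.5  305.3] F [-0.5  0.1 -0.4] gap 52.2 grip 0.0
```

View pics/f.png

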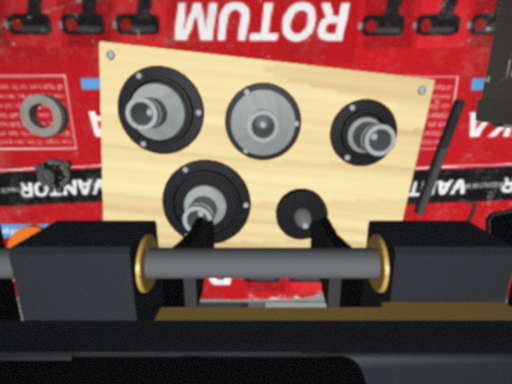

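Cone_58 is on A (160,110) and cone_38 on C (365,132); the plain post at (302,213) is free again. Now the second swap, followed by close checks with the model drawn in.

```bash
python3 -c "
from h import *
pick('D',19); place('E',24); pick('B',24); place('D',19); pick('E',24); place('B',19)
"; sed -e 's/"A":(575.6,-60.1,94,19,38)/"A":(575.1,-60.1,94,19,58)/;s/"B":(563,-171.1,84,24,68)/"B":(562.8,-171.1,84,19,48)/;s/"C":(550.2,-282.6,74,24,58)/"C":(550,-282.6,74,19,38)/;s/"D":(471.7,-104.7,104,19,48)/"D":(470.2,-104.9,104,19,68)/;s/"E":(459.2,/"E":(458.2,/;s/ADECB/BDECA/;s/d.p/d2.p/g;s/^    if r: print.*//' d.py > d2.py; python3 d2.py
```

```text
at D 29.2 pos [ 470.8 -105.1  226.7] F [-0.6  0.2  0.2] gap 51.7 grip 0.0
gripped 29.7 pos [ 470.4 -105.   226.4] F [-1.4 -0.3  3.7] gap 29.6 grip 18.0
lifted 30.4 pos [ 469.6 -104.9  305.2] F [ 0.1 -0.  -1.7] gap 29.6 grip 18.0
over E 30.9 pos [ 457.5 -216.4  304.5] F [ 0.2  0.4 -1.2] gap 29.8 grip 18.0
down hit=True 32.0 pos [ 458.1 -215.8  231.4] F [-0.2  0.4  4.6] gap 30.0 grip 18.0
open 32.7 pos [ 457.5 -215.8  230.7] F [-0.7  0.3  0.8] gap 51.5 grip 0.0
up 33.4 pos [ 457.8 -215.4  305.5] F [ 0.   0.7 -0.7] gap 52.1 grip 0.0
at B 34.9 pos [ 563.  -171.4  231.6] F [-0.1 -0.2 -0. ] gap 52.0 grip 0.0
gripped 35.4 pos [ 563.1 -171.4  231.6] F [-1.2 -1.6  4.4] gap 29.8 grip 19.0
lifted 36.1 pos [ 562.1 -171.   304.9] F [ 1.2  0.5 -2.6] gap 30.1 grip 18.0
over D 36.6 pos [ 469.4 -104.5  305.2] F [ 1.3 -1.  -2.7] gap 30.0 grip 18.0
down hit=True 37.7 pos [ 469.8 -104.8  226.6] F [0.4 0.5 4.7] gap 30.1 grip 20.0
open 38.4 pos [ 468.6 -105.2  225.5] F [-0.1  0.7 -0.3] gap 51.9 grip 0.0
up 39.1 pos [ 469.7 -105.   305.4] F [-0.3  0.6  0.2] gap 52.2 grip 0.0
at E 40.6 pos [ 458.7 -215.1  231.4] F [ 1.8 -0.3 -0.1] gap 52.4 grip 0.0
gripped 41.2 pos [ 458.3 -215.7  231.4] F [-0.4 -0.3  3.2] gap 30.1 grip 18.0
lifted 41.8 pos [ 457.6 -215.4  305.3] F [ 0.6 -0.2 -1.6] gap 29.8 grip 18.0
over B 42.3 pos [ 563.  -170.2  304.1] F [-0.2 -1.2 -1.9] gap 30.1 grip 18.0
down hit=False 43.6 pos [ 562.9 -171.2  227. ] F [ 2.8 -1.3 -1.7] gap 30.1 grip 18.0
open 44.3 pos [ 562.8 -171.1  227. ] F [-0.5 -0.2  0.8] gap 51.8 grip 0.0
up 45.0 pos [ 562.3 -171.1  305.4] F [-0.1  1.4  0.3] gap 52.2 grip 0.0
48.7167
```

```bash
ls pics
```

```text
d.png
d2.png
e.png
f.png
scene0.png
scene0c.png
top0.png
top0c.png
w0.png
w0v.png
```

View pics/d2.png

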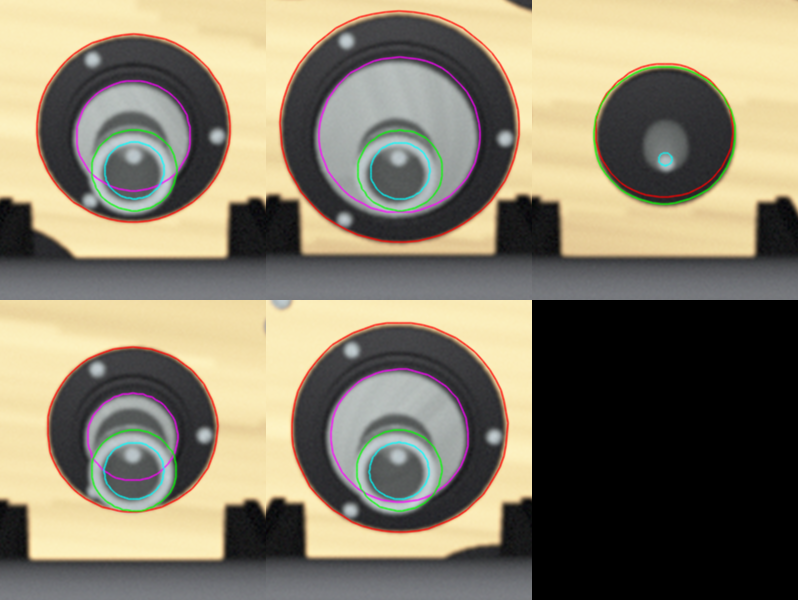

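All four cones match the model at recess-floor height (z = 19 mm) within about 1.5 mm. Each descent also ended at home height, and the gripper is clear. Handing in.

```bash
python3 -c "
from plant import close_job
print(close_job())"
```

```text
the job is handed in; nothing more can be done
None
```

All four cones are on their own posts, hub up and home in the recess as far as the close-up pictures and descent heights show; I never went near the ring gauge, and the job was handed in after about 49 s, though no verdict came back.

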